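# Dip the gearmotor's oil level and show the dipstick

## Robot

A 6-joint arm with a two-finger parallel gripper is mounted at the origin on the work surface. World frame = base frame: x ahead of the robot, y to its left, z up, the work surface at z = 0. Lengths are in m, angles in rad, forces in N, time in s.
With the tool pointing down it reaches from about 0.325 to 0.875 m from the base axis. Payload 4.4 kg.
Tool frame: the origin (TCP) lies at the centre of the arm's flange, where the gripper is bolted on; the fingertips stand 173 mm ahead of it and the grasp point (between the pads) lies 155 mm ahead of it; y points along the fingers, z is the direction in which the jaws open and shut, and the axes are right-handed (so a half turn about y gives the same grasp; the last joint's range is limited). The gripper opens to 85 mm and grips with 20 to 120 N. Pads are 22 mm wide; open, the fingers measure 114 mm over their backs; the gripper's body (76 mm by 85 mm) begins 54 mm behind the grasp point. The pads swing forward as they close: fully open they stand 13 mm farther back than shut.
Start: joints at [-1.341, 0.207, 1.542, -0, 1.393, -0.15], TCP at [0.214, -0.534, 0.405] pointing down, gripper open.
Joint ranges: [-2.73, 2.73], [-0.86, 2.22], [0.23, 2.46], [-1.11, 4.25], [0.08, 2.63], [-2.82, 2.82]. Speed limits (rad/s): [2.79, 2.79, 3.14, 3.14, 3.14, 3.14].

## Interface

Orientations are given as a unit quaternion [w, x, y, z].
In Python, from cell import manip gives the robot as it stands.
- The arm moves only by the tool drive_tool, never from a script. Its argument "series" is a list of rows, each a list of 2 entries, a list of its own where there are three numbers: the shift along the tool's x, y, z in cm, then the turn, a rotation vector about the tool's x, y, z in rad. A call has 1 to 8 rows; each row shifts and turns the pose as measured when the row begins, along the tool's axes as they then stand; what a row does not reach is not made up. A row lasts 1/12 s, in which the tool goes at most 41.7 mm and 7.16 degrees, less where a joint would pass 70% of its speed; a pose out of reach is approached as far as the arm can. A call is refused whole if a number of a shift passes 4.17 or a number of a turn 0.125, either way. A call with a gripper value outside its range is refused whole. "claw" is the closure, from 0 (fully open) to 1 (shut), set as the call begins (left out, the last holds). The fingers move at their own pace and stop on an object; "force" is the grip in N (left out, the last holds). Time passes only in rows, so rows that do not move let the fingers close. It gives the time, the measured TCP pose, the force and the opening at its end, in the units of the state.
- manip.get_state(): the state, without advancing time (a new reading comes with each control period).
- manip.capture(name): name is "scene" or "top"; returns a dict with "pixels" (384x512x3 uint8, red, green, blue), "intrinsics" (3x3 intrinsics, pixels), "position" and "attitude" of the camera in the world. Camera axes: x right, y down, z forward; pixel columns grow to the right and rows downward; lengths in m; the calibration is good to about 2 mm. A picture is of the moment at which its call begins. There is no depth.
- manip.job_done(): hands the job in, once; it reports no verdict.
The state is a dict: "clock": time; "joints": joint angles; "qvel": joint speeds; "joint_efforts": joint torques, N m; "eef_pos": TCP position; "tcp_rot": TCP orientation; "wrist_force": force on the tool from outside, world axes, zero at the start; "moment": the same for the moment, N m; "width": finger opening in m.
Only numpy, scipy, OpenCV 4.12 (cv2) and the standard library are available. Lean on these libraries where they do the work, as an engineer would, in place of code of your own. Each camera call takes 0.05 s, during which the arm holds its last target. There are 200 camera calls.

## Task

Check the oil level of the gearmotor: pull the top drawer of the small cabinet out to its stop and leave it out, take the dipstick from it and slide it down the gearmotor's slanting oil tube until its collar sits on the mouth of the tube. Then draw it right out again and show it for reading: finish while holding it in the gripper, still and level with the marked face up, about 30 cm above the bench and touching nothing else. Do not ram the dipstick home, and do not shift the other things lying about.

Things in the scene. Friction and masses are not known exactly. Their poses are not given: they have to be found in the camera images.
- top_drawer (a joint): how far the top drawer is out, in m: 0 shut, 0.170 at its stop; it slides towards the cabinet's own -x (its front, towards the robot), runs with about 2 N of drag and stays where it is left
- top_drawer_handle (a point): middle of the top drawer's bar handle: a level aluminium bar 140 mm long (along the cabinet's y), 11 mm thick, 147 mm above the bench, its axis 35 mm in front of the drawer's face (29 mm free behind it) and 23 mm below the cabinet's top. A like bar sits on the lower drawer 75 mm beneath
- cabinet: grey sheet-steel cabinet with two dark drawers, 260 deep (x) by 400 wide (y) by 170 high, fixed on the bench; origin: centre of its underside; front to its own -x. Top drawer: inside 215 (x) by 366 (y), floor 95 mm above the bench, side walls to 142 mm, front to 161 mm; shut, the inside starts 110 mm in front of the origin
- dipstick: dipstick, about 90 g, lying across the top drawer, tip to the left. Origin: middle of the collar's seating face; own x to the tip, z out of the marked face (up as it lies). Behind: steel collar 22 dia by 6, black handle 22 by 22 from 6 to 90 mm (hold it here), wire eye to 104 mm. Ahead: rod 6 dia to 83 mm, then a blade 7 wide (y) by 3 thick with two dark marks on its +z face
- dipstick_tip (a point): end of the dipstick's blade, 119 mm ahead of the collar's seating face, on the axis
- gearmotor: gearmotor, green case and grey motor on two aluminium profiles, fixed; origin: under the middle of the case, on the bench. Case 120 (x) by 110 (y), top 192 mm up; motor to 230 mm along its +y, terminal box 198 mm up; output shaft to 117 mm along its -y; profiles 40 high, |x| up to 70, y from -120 to 220
- oil_tube: oil tube, round steel, inside 14 mm, outside 20 mm, fixed on the gearmotor's +x face, slanting up and out at 40 degrees above level. Origin: centre of its open mouth (117.5 mm along the gearmotor's x, 153 mm up). Own z points out of the mouth along the tube; 75 mm of it stands clear of the case; straight and free for 120 mm inward
- screwdriver: bystander: screwdriver with black handle, about 150 mm long, in the top drawer on the left of the dipstick; origin on its underside
- breather_plug: bystander: small brass hexagon plug, 24 mm wide, 24 mm high, taken out of the oil tube and standing on the bench near the gearmotor; origin under its centre
- tape_roll: bystander: white roll of tape lying flat, 110 mm across, 25 mm high; origin under its centre

How it is judged:
On the way, in this order (a step that is already met when the one before it is completed fails the run):
1. the top drawer is pulled out to its stop (value of joint top_drawer above 0.163 m), for 0.2 s.
2. the dipstick is in the oil tube with its collar on the mouth (z of dipstick in the frame of oil_tube below 0.004 m and distance between dipstick and oil_tube below 0.007 m and angle between the x axis of dipstick and the z axis of oil_tube, either way round below 0.12 rad), for 0.2 s.
3. the dipstick is drawn right out of the tube (z of dipstick_tip in the frame of oil_tube above 0.005 m and contact force between the fingers and dipstick above 1 N), for 0.2 s.
At the end, for the whole second after the job is handed in: the dipstick is held in the gripper, still (under 30 mm/s), level with its marked face up within 8 degrees, its collar 240 to 380 mm above the bench, clear of the gearmotor; the top drawer still at least 150 mm out (angle between dipstick's own z axis and vertical below 0.14 rad and height (world z) of dipstick between 0.24 and 0.38 m and contact force between the fingers and dipstick above 1 N and contact force between dipstick and gearmotor below 0.1 N and linear speed of dipstick below 0.03 m/s and angular speed of dipstick below 0.2 rad/s and value of joint top_drawer above 0.15 m); the arm keeps its last pose, push and grip.
It fails at once if the dipstick is rammed into the tube or the gearmotor (over 45 N) (contact force between dipstick and gearmotor above 45 N).
It fails at once if the breather plug is shifted by more than 30 mm (distance of breather_plug from where it was at the start of the episode above 0.03 m).
It fails at once if the tape roll is shifted by more than 30 mm (distance of tape_roll from where it was at the start of the episode above 0.03 m).
It fails at once if the screwdriver is lifted out of the drawer (z of screwdriver in the frame of cabinet above 0.17 m).
It also fails if it takes over 69 s, if anything falls off the work surface, if the arm or the gripper's body presses on something with over 40 N, if the wrist force passes 120 N, or if a joint passes its speed limit or range.

## Working session

There is one attempt and no reset: what is moved stays moved. The work goes in short steps, Python scripts to look and compute and a tool call to move; the robot and the scene stay as the last step left them, time stands still between calls to the robot, and variables do not carry over. Pictures are saved under pics/ and viewed, about 8 in all and at most 12, crops included, and the job is handed in when it is done.

Besides the shell and the picture viewer there is one more tool, called after ">>>" as a command line: name --argument value ..., lists and objects as JSON in quotes. drive_tool: Moves the arm, as the interface text tells. Its arguments: {"type":"object","properties":{"series":{"type":"array","items":{"type":"array"}},"claw":{"type":"number"},"force":{"type":"number"}},"required":["series"]}

```bash
ls; mkdir -p pics; cat > h.py <<'E'
import numpy as np, cv2
from scipy.spatial.transform import Rotation as R
from cell import manip
np.set_printoptions(precision=4,suppress=True)
def q2R(q): return R.from_quat([q[1],q[2],q[3],q[0]]).as_matrix()
def att(c):
    a=np.array(c["attitude"],float); return a if a.shape==(3,3) else q2R(a)
def snap(n,f,crop=None,s=1):
    c=manip.capture(n); im=c["pixels"][:,:,::-1].copy()
    np.savez(f"pics/{f}.npz",K=c["intrinsics"],p=c["position"],A=att(c),im=im)
    save(f,f,crop,s)
def save(f,o,crop=None,s=1):
    im=np.load(f"pics/{f}.npz")["im"]
    if crop: u0,v0,u1,v1=crop; im=im[v0:v1,u0:u1]
    cv2.imwrite(f"pics/{o}.png",cv2.resize(im,None,fx=s,fy=s,interpolation=cv2.INTER_CUBIC))
def ray(f,u,v):
    d=np.load(f"pics/{f}.npz"); r=d["A"]@np.linalg.inv(d["K"])@[u,v,1]; return d["p"],r
def atz(f,u,v,z):
    p,r=ray(f,u,v); return p+r*(z-p[2])/r[2]
def tri(*obs):
    A=np.zeros((3,3));b=np.zeros(3)
    for f,u,v in obs:
        p,r=ray(f,u,v); r=r/np.linalg.norm(r); M=np.eye(3)-np.outer(r,r); A+=M;b+=M@p
    return np.linalg.solve(A,b)
def proj(f,X):
    d=np.load(f"pics/{f}.npz"); c=(np.atleast_2d(X)-d["p"])@d["A"]; u=c@d["K"].T; return u[:,:2]/u[:,2:]
E
python3 - <<'E'
from h import *
snap("scene","s0",s=1.5); snap("top","t0",s=1.5)
for f in("s0","t0"):
    d=np.load(f"pics/{f}.npz"); print(d["K"],d["p"],d["A"])
s=manip.get_state(); print(s)
E
```

```text
pics
[[372.2069   0.     254.6882]
 [  0.     372.2069 189.9502]
 [  0.       0.       1.    ]] [1.1511 0.3606 0.6367] [[-0.5123  0.5244 -0.6801]
 [ 0.8588  0.3188 -0.4011]
 [ 0.0065 -0.7895 -0.6137]]
[[391.4651   0.     256.5092]
 [  0.     391.4651 187.1415]
 [  0.       0.       1.    ]] [0.5016 0.0294 1.1582] [[ 0.0105 -0.9979  0.0641]
 [-0.9999 -0.0107 -0.0027]
 [ 0.0033 -0.064  -0.9979]]
{'clock': 0.1, 'joints': array([-1.3405,  0.2074,  1.5428, -0.    ,  1.3935, -0.1505]), 'qvel': array([ 0.0006, -0.001 , -0.0013,  0.0006,  0.0006, -0.0002]), 'joint_efforts': array([ -0.0004, -38.4092, -29.2546,  -0.0003,   0.0049,  -0.    ]), 'eef_pos': array([ 0.2136, -0.5335,  0.4036]), 'tcp_rot': array([ 0.1338, -0.1339,  0.6951, -0.6936]), 'wrist_force': array([-0.2342,  1.0743,  0.3508]), 'moment': array([0.0317, 0.0317, 0.0079]), 'width': 0.08500374103340924}
```

View pics/s0.png

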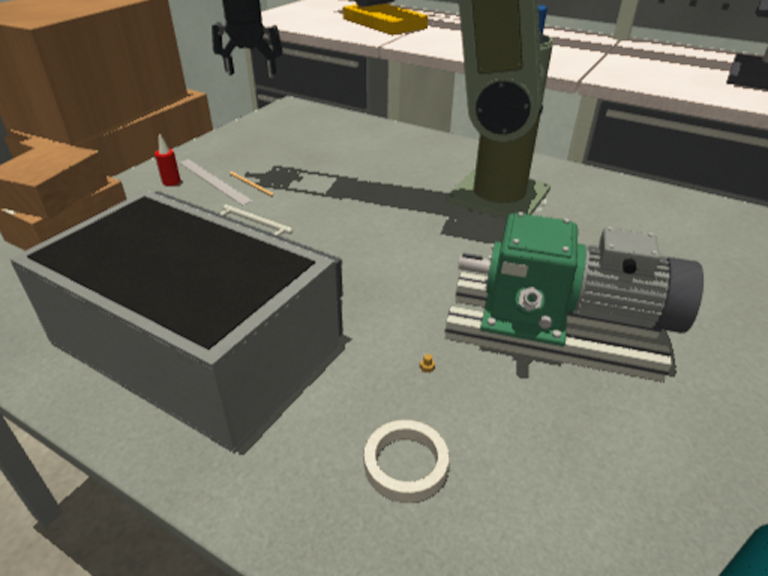

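View pics/t0.png

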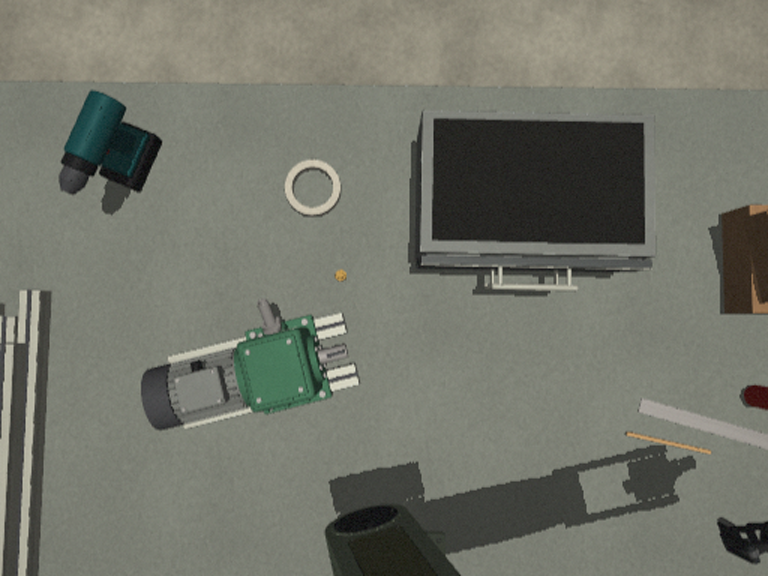

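The scene view shows the shut cabinet on the left with its handle at the back, the gearmotor on the right with the tube mouth at about (532,298), the plug at (427,363) and the tape at (406,460). In the top view the cabinet's top spans (423,110) to (652,255), the handle (490–577,288), and the tube mouth is near (264,305). All of these are 1.5x pixels. Next I'll fit the poses and overlay them to check.

```bash
python3 - <<'E'
from h import *
k=1/1.5
for n,(u,v),z in [("BL",(423,110),.17),("BR",(655,113),.17),("FR",(653,256),.17),("FL",(420,252),.17),("hL",(491,287),.147),("hR",(577,288),.147),("mouth",(264,304),.153),("plug",(341,274),.02),("tape",(313,187),.025),
 ("case1",(238,345),.192),("case2",(302,331),.192),("case3",(318,398),.192),("case4",(252,412),.192)]:
    print(n,atz("t0",u*k,v*k,z))
print("mouth tri",tri(("t0",264*k,304*k),("s0",532*k,298*k)))
print("hL tri",tri(("t0",491*k,287*k),("s0",290*k,231*k)), tri(("t0",577*k,288*k),("s0",224*k,209*k)))
a=np.load("pics/t0.npz")["im"][190:290,90:245]; b=np.load("pics/s0.npz")["im"][130:260,290:475]
A=cv2.resize(a,(480,310),interpolation=cv2.INTER_CUBIC)
c=np.load("pics/t0.npz")["im"][160:200,270:440]; C=cv2.resize(c,(510,120),interpolation=cv2.INTER_CUBIC)
A=cv2.resize(np.load("pics/t0.npz")["im"][190:290,140:240],(400,400),interpolation=cv2.INTER_CUBIC)
B=cv2.resize(np.load("pics/s0.npz")["im"][140:240,290:390],(400,400),interpolation=cv2.INTER_CUBIC)
C=cv2.resize(np.load("pics/t0.npz")["im"][155:200,270:440],(800,200),interpolation=cv2.INTER_CUBIC)
cv2.imwrite("pics/m1.png",np.vstack([np.hstack([A,B]),C]))
E
```

```text
BL [ 0.8597 -0.0359  0.17  ]
BR [ 0.8591 -0.4352  0.17  ]
FR [ 0.6118 -0.4271  0.17  ]
FL [ 0.6144 -0.0324  0.17  ]
hL [ 0.5576 -0.1567  0.147 ]
hR [ 0.5575 -0.3053  0.147 ]
mouth [0.524  0.2327 0.153 ]
plug [0.5868 0.1115 0.02  ]
tape [0.7562 0.1684 0.025 ]
case1 [0.4557 0.2658 0.192 ]
case2 [0.4796 0.1616 0.192 ]
case3 [0.3712 0.1334 0.192 ]
case4 [0.3477 0.2402 0.192 ]
mouth tri [0.5242 0.234  0.1461]
hL tri [ 0.5596 -0.1599  0.1448] [ 0.5588 -0.3087  0.1407]
```

View pics/m1.png

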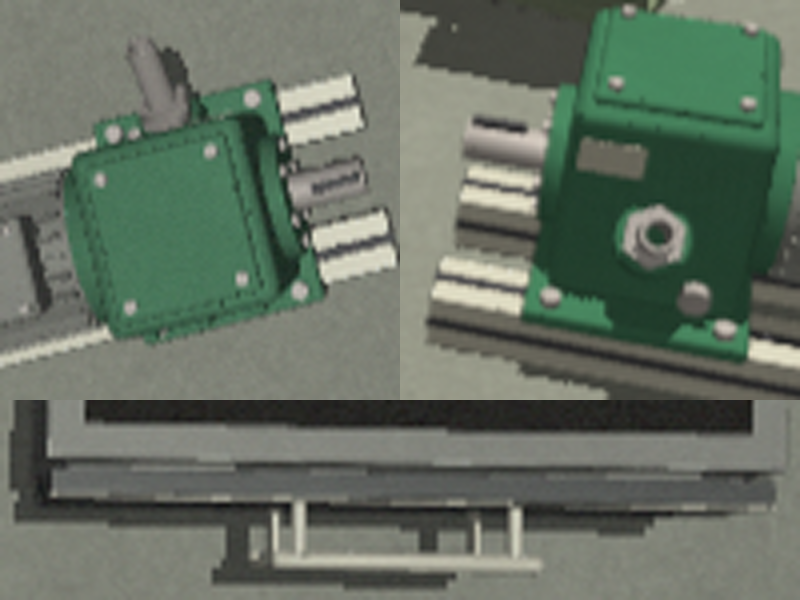

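The mouth's hole is at scene px ≈(354,198) and top px ≈(174.7,201.5). The upper handle bar is centred at top px ≈(356,191.5), and the four lid screws are clear in both views. I'll compute poses and the first move.

```bash
cat >> h.py <<'E'
def st():
    s=manip.get_state(); return s,np.array(s["eef_pos"]),q2R(s["tcp_rot"])
def frame(p,z):  # tool y=p (pointing), z=jaw
    p=np.array(p,float);p/=np.linalg.norm(p); z=np.array(z,float);z-=p*(z@p);z/=np.linalg.norm(z)
    return np.column_stack([np.cross(p,z),p,z])
def plan(g,Rt,first="rot"):
    "g: target grasp point; prints the turn and the shifts (cm) in the tool axes"
    s,p,A=st(); T=np.array(g)-.155*Rt[:,1]; rv=R.from_matrix(A.T@Rt).as_rotvec()
    print("t",round(s["clock"],2),"tcp",p,"grasp",p+.155*A[:,1],"w",round(s["width"],4),"F",s["wrist_force"],"j",s["joints"])
    print("turn",rv,"|shift before(tool) cm",100*A.T@(T-p),"|after turn",100*Rt.T@(T-p),"n",np.linalg.norm(T-p)/.0417,abs(rv).max()/.125)
E
python3 - <<'E'
from h import *
c4=lambda x,y,u0,v0,s=4:(u0+(x+.5)/s-.5,v0+(y+.5)/s-.5)
top=[(210,151),(99,180),(129,308),(242,279)]; sc=[(616,83),(748,103),(750,30),(629,10)]
P=[]
for a,b in zip(top,sc):
    P.append(tri(("t0",*c4(*a,140,190)),("s0",*c4(b[0]-400,b[1],290,140)))); print(P[-1], atz("t0",*c4(*a,140,190),.194))
P=np.array(P); c=P.mean(0); gy=P[1]-P[0]+P[2]-P[3]; gx=P[0]-P[3]+P[1]-P[2]
print(c,"yaw",np.arctan2(gx[1],gx[0]),np.arctan2(-gy[0],gy[1]))
Q=np.array([atz("t0",*c4(*a,140,190),.194) for a in top]);gy=Q[1]-Q[0]+Q[2]-Q[3]; gx=Q[0]-Q[3]+Q[1]-Q[2]
yw=[np.arctan2(gx[1],gx[0]),np.arctan2(-gy[0],gy[1])];print(Q.mean(0),yw)
y=np.mean(yw); print("mouth pred",Q.mean(0)[:2]+.1175*np.array([np.cos(y),np.sin(y)]))
m=("t0",*c4(139,46,140,190)); n=("s0",*c4(258,234,290,140)); print("mouth",atz(*m,.153),atz(*n,.153),tri(m,n))
print("handle",atz("t0",356.1,191.5,.147))
s,p,A=st();print(A)
plan([.556,-.232,.26],frame([0,0,-1],[1,0,0])); plan([.556,-.232,.26],frame([0,0,-1],[-1,0,0]))
E
```

```text
[0.4635 0.1824 0.1899] [0.463  0.1835 0.194 ]
[0.445 0.25  0.19 ] [0.4447 0.251  0.194 ]
[0.3675 0.2293 0.1888] [0.3674 0.2308 0.194 ]
[0.3857 0.1614 0.1902] [0.3856 0.1624 0.194 ]
[0.4154 0.2058 0.1897] yaw 0.2614559485874736 0.26411267489319257
[0.4152 0.2069 0.194 ] [np.float64(0.2611567414523492), np.float64(0.26262728818805126)]
mouth pred [0.5287 0.2374]
mouth [0.5279 0.237  0.153 ] [0.532  0.2341 0.153 ] [0.5286 0.2354 0.1512]
handle [ 0.558  -0.2312  0.147 ]
[[-0.9284 -0.0005  0.3717]
 [-0.3717  0.0021 -0.9284]
 [-0.0003 -1.     -0.0021]]
t 0.1 tcp [ 0.2136 -0.5335  0.4036] grasp [ 0.2135 -0.5332  0.2486] w 0.085 F [-0.2342  1.0743  0.3508] j [-1.3405  0.2074  1.5428 -0.      1.3935 -0.1505]
turn [ 0.0017 -1.19   -0.0016] |shift before(tool) cm [-42.9909  -1.0943 -15.267 ] |after turn [-30.1489  -1.1406  34.2381] n 10.943508344352784 9.520045893052421
t 0.1 tcp [ 0.2136 -0.5335  0.4036] grasp [ 0.2135 -0.5332  0.2486] w 0.085 F [-0.2342  1.0743  0.3508] j [-1.3405  0.2074  1.5428 -0.      1.3935 -0.1505]
turn [0.0017 1.9516 0.0019] |shift before(tool) cm [-42.9909  -1.0943 -15.267 ] |after turn [ 30.1489  -1.1406 -34.2381] n 10.943508344352784 15.612684455446567
```

Two views put the mouth at (.5285,.2365,.152), against .153 given and matching the prediction from the screws. The gearmotor's yaw is .262 and the handle is at (.558,-.231,.147). Moving above the handle.

>>> drive_tool --series '[[[-3.58, 0, -1.27], [0, -0.099, 0]], [[-3.69, 0, -0.91], [0, -0.099, 0]], [[-3.76, 0, -0.54], [0, -0.099, 0]], [[-3.8, 0, -0.17], [0, -0.099, 0]], [[-3.79, 0, 0.21], [0, -0.099, 0]], [[-3.76, 0, 0.58], [0, -0.099, 0]], [[-3.68, 0, 0.95], [0, -0.099, 0]], [[-3.57, 0, 1.31], [0, -0.099, 0]]]' --claw 0.67 --force 40

```text
clock: 0.77
eef_pos: [0.4417, -0.3272, 0.3984]
tcp_rot: [0.396, -0.398, 0.588, -0.582]
wrist_force: [-0.4, -0.6, -0.2]
width: 0.0282
```

>>> drive_tool --series '[[[-3.42, 0, 1.65], [0, -0.099, 0]], [[-3.24, 0, 1.99], [0, -0.099, 0]], [[-3.03, 0, 2.3], [0, -0.099, 0]], [[-2.78, 0, 2.59], [0, -0.099, 0]]]'

```text
clock: 1.1
eef_pos: [0.557, -0.2168, 0.3962]
tcp_rot: [-0.509, 0.51, -0.495, 0.486]
wrist_force: [0.2, -0.4, -0.3]
width: 0.028
```

```bash
python3 - <<'E'
from h import *
plan([.557,-.232,.147],frame([0,0,-1],[1,-.006,0]))
E
```

```text
t 1.1 tcp [ 0.557  -0.2168  0.3962] grasp [ 0.5555 -0.2156  0.2412] w 0.028 F [ 0.1719 -0.365  -0.2824] j [-0.5163  0.2643  1.4889  0.0017  1.4004 -0.555 ]
turn [ 0.0095  0.0445 -0.0075] |shift before(tool) cm [1.595  9.4048 0.0301] |after turn [1.5234 9.4167 0.01  ] n 2.2875677304974955 0.3556286806861677
```

>>> drive_tool --series '[[[1.5, 0, 0], [0.009, 0.044, -0.008]], [[0, 0, 0], [0, 0, 0]], [[0, 2.5, 0], [0, 0, 0]], [[0, 2.0, 0], [0, 0, 0]]]'

```text
clock: 1.43
eef_pos: [0.5645, -0.2239, 0.3533]
tcp_rot: [0.504, -0.5, 0.495, -0.5]
wrist_force: [-0.9, 0.2, -0.4]
width: 0.028
```

```bash
python3 - <<'E'
from h import *
plan([.557,-.232,.147],frame([0,0,-1],[1,-.006,0])); snap("scene","s1",(90,90,260,220),4)
E
```

```text
t 1.43 tcp [ 0.5645 -0.2239  0.3533] grasp [ 0.566  -0.2241  0.1983] w 0.028 F [-0.9404  0.1871 -0.4132] j [-0.5209  0.3157  1.5149  0.0038  1.3025 -0.5313]
turn [-0.0092  0.0154  0.001 ] |shift before(tool) cm [ 0.7925  5.1278 -0.8092] |after turn [ 0.8098  5.1341 -0.7499] n 1.2593237305209553 0.12302179948010805
```

View pics/s1.png

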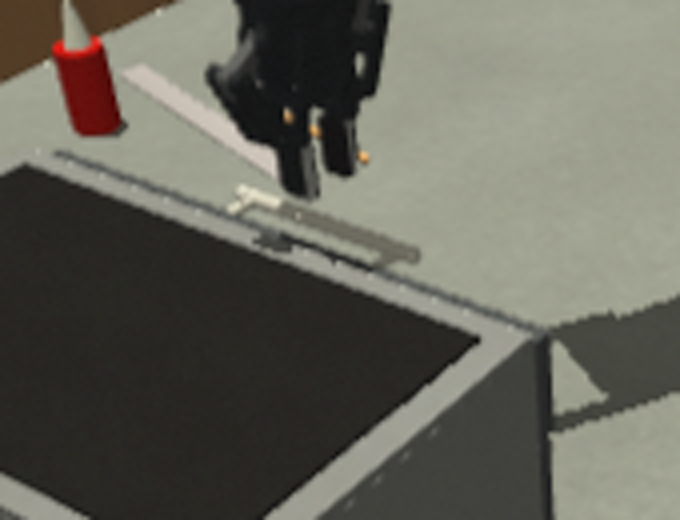

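The gripper hangs above the bar with its fingertips at about crop (300,190), and the bar runs from (240,195) to (418,258). Now I'll correct and descend.

>>> drive_tool --series '[[[0.8, 0, -0.8], [-0.009, 0.015, 0]], [[0, 0, 0], [0, 0, 0]], [[0, 1.5, 0], [0, 0, 0]], [[0, 0, 0], [0, 0, 0]]]'

```text
clock: 1.82
eef_pos: [0.5519, -0.2344, 0.3336]
tcp_rot: [0.495, -0.498, 0.507, -0.499]
wrist_force: [-1.0, 0.5, -0.1]
width: 0.0282
```

```bash
python3 - <<'E'
from h import *
plan([.557,-.232,.147],frame([0,0,-1],[1,-.006,0]))
E
```

```text
t 1.82 tcp [ 0.5519 -0.2344  0.3336] grasp [ 0.5502 -0.2336  0.1786] w 0.0282 F [-0.9527  0.5411 -0.1328] j [-0.5456  0.3258  1.5451 -0.0013  1.2824 -0.5325]
turn [ 0.0107 -0.0067 -0.0049] |shift before(tool) cm [-0.2315  3.1516  0.5405] |after turn [-0.2436  3.1561  0.5082] n 0.7688275716504634 0.08589285332591967
```

>>> drive_tool --series '[[[-0.2, 1.0, 0.4], [0.008, -0.004, -0.004]], [[0, 1.0, 0], [0, 0, 0]], [[0, 0.7, 0], [0, 0, 0]], [[0, 0, 0], [0, 0, 0]], [[0, 0, 0], [0, 0, 0]]]'

```text
clock: 2.23
eef_pos: [0.5556, -0.2359, 0.3114]
tcp_rot: [-0.497, 0.496, -0.502, 0.505]
wrist_force: [0.3, -0.3, -0.2]
width: 0.0282
```

```bash
python3 - <<'E'
from h import *
plan([.557,-.232,.147],frame([0,0,-1],[1,-.006,0]))
E
```

```text
t 2.23 tcp [ 0.5556 -0.2359  0.3114] grasp [ 0.5562 -0.2364  0.1564] w 0.0282 F [ 0.3352 -0.2605 -0.1825] j [-0.5447  0.353   1.5585 -0.0007  1.2254 -0.5307]
turn [-0.0038 -0.0077  0.003 ] |shift before(tool) cm [-0.3938  0.9439  0.1317] |after turn [-0.3899  0.9445  0.1383] n 0.2472831401113293 0.061698974084385724
```

>>> drive_tool --series '[[[0, 0.5, 0.1], [0, 0, 0]], [[0, 0.4, 0], [0, 0, 0]]]'

```text
clock: 2.4
eef_pos: [0.5572, -0.2365, 0.3041]
tcp_rot: [-0.497, 0.496, -0.501, 0.506]
wrist_force: [0.0, -0.2, -1.2]
width: 0.0278
```

>>> drive_tool --series '[[[0, 0, 0], [0, 0, 0]], [[0, 0, 0], [0, 0, 0]], [[0, 0, 0], [0, 0, 0]], [[0, 0, 0], [0, 0, 0]]]' --claw 1 --force 50

```text
clock: 2.73
eef_pos: [0.5574, -0.2364, 0.3038]
tcp_rot: [-0.497, 0.496, -0.501, 0.506]
wrist_force: [0.7, -0.7, -0.1]
width: 0.0089
```

>>> drive_tool --series '[[[0, 0, -1], [0, 0, 0]], [[0, 0, -2], [0, 0, 0]], [[0, 0, -2], [0, 0, 0]], [[0, 0, -2], [0, 0, 0]]]'

```text
clock: 3.07
eef_pos: [0.4905, -0.2354, 0.3038]
tcp_rot: [-0.5, 0.494, -0.496, 0.51]
wrist_force: [2.4, -0.9, 0.8]
width: 0.0089
```

```bash
python3 - <<'E'
from h import *
plan([.386,-.235,.149],frame([0,0,-1],[1,-.006,0])); 
E
```

```text
t 3.07 tcp [ 0.4905 -0.2354  0.3038] grasp [ 0.4937 -0.2366  0.1488] w 0.0089 F [ 2.3647 -0.8815  0.7682] j [-0.6078  0.2409  1.7227  0.0056  1.1568 -0.5994]
turn [-0.0204 -0.0046  0.0077] |shift before(tool) cm [  0.0762  -0.2332 -10.4516] |after turn [  0.0269  -0.0204 -10.4544] n 2.5070589829923837 0.16313671939836968
```

>>> drive_tool --series '[[[0, 0, -2], [-0.01, 0, 0]], [[0, 0, -2], [0, 0, 0]], [[0, 0, -2], [0, 0, 0]], [[0, 0, -1.5], [0, 0, 0]], [[0, 0, -1.2], [0, 0, 0]], [[0, 0, -0.8], [0, 0, 0]], [[0, 0, -0.4], [0, 0, 0]]]'

```text
clock: 3.65
eef_pos: [0.3889, -0.2337, 0.3039]
tcp_rot: [-0.502, 0.491, -0.492, 0.515]
wrist_force: [28.7, -0.2, -23.7]
width: 0.0089
```

```bash
python3 - <<'E'
from h import *
plan([.386,-.235,.149],frame([0,0,-1],[1,-.006,0])); 
E
```

```text
t 3.65 tcp [ 0.3889 -0.2337  0.3039] grasp [ 0.3941 -0.2357  0.149 ] w 0.0089 F [ 28.6651  -0.1591 -23.7481] j [-0.7364  0.0512  1.9422  0.0143  1.1147 -0.7281]
turn [-0.0336 -0.0084  0.0127] |shift before(tool) cm [ 0.1315 -0.0225 -0.2899] |after turn [ 0.1288 -0.0144 -0.2916] n 0.07652294374596243 0.2688955020460696
```

>>> drive_tool --series '[[[0, 0, -0.2], [0, 0, 0]], [[0, 0, -0.1], [0, 0, 0]], [[0, 0, 0], [0, 0, 0]]]'

```text
clock: 3.9
eef_pos: [0.3874, -0.2335, 0.3036]
tcp_rot: [-0.504, 0.488, -0.489, 0.518]
wrist_force: [-1.5, -1.3, 0.4]
width: 0.0092
```

>>> drive_tool --series '[[[0, 0, 0], [0, 0, 0]], [[0, 0, 0], [0, 0, 0]], [[0, 0, 0], [0, 0, 0]], [[0, -1, 0], [0, 0, 0]], [[0, -3, 0], [0, 0, 0]], [[0, -4, 0], [0, 0, 0]], [[0, -4, 0], [0, 0, 0]], [[0, -2, 0], [0, 0, 0]]]' --claw 0.67

```text
clock: 4.57
eef_pos: [0.3791, -0.2298, 0.4445]
tcp_rot: [-0.503, 0.489, -0.496, 0.511]
wrist_force: [0.7, -1.3, 0.2]
width: 0.0282
```

>>> drive_tool --series '[[[-3, 0, 0], [-0.03, 0, 0]], [[-4, 0, 0], [0, 0, 0]], [[-4, 0, 0], [0, 0, 0]], [[-4, 0, 0], [0, 0, 0]], [[-4, 0, 0], [0, 0, 0]], [[-4, 0, 0], [0, 0, 0]]]' --claw 0.3

```text
clock: 5.07
eef_pos: [0.3843, 0.0003, 0.4584]
tcp_rot: [-0.492, 0.491, -0.498, 0.519]
wrist_force: [1.1, -0.4, -0.4]
width: 0.0599
```

```bash
python3 - <<'E'
from h import *
plan([.43,-.235,.2],frame([0,0,-1],[1,-.006,0])); snap("scene","s2"); snap("top","t2")
a=cv2.resize(np.load("pics/t2.npz")["im"][150:270,270:450],(600,400),interpolation=cv2.INTER_CUBIC)
cv2.imwrite("pics/m2.png",a)
E
```

```text
t 5.07 tcp [0.3843 0.0003 0.4584] grasp [ 0.3875 -0.0028  0.3035] w 0.0599 F [ 1.1487 -0.3954 -0.3537] j [-0.2199 -0.2727  1.8954 -0.0147  1.4945 -0.1845]
turn [-0.021  -0.0284  0.0192] |shift before(tool) cm [23.1554 10.8964  5.1518] |after turn [23.5    10.3441  4.7108] n 6.260067696709552 0.22754155901983353
```

View pics/m2.png

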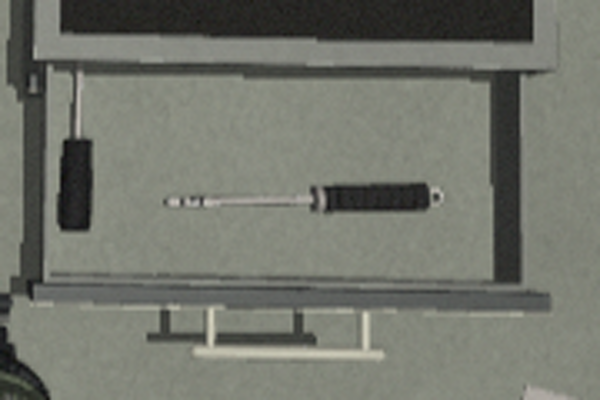

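The drawer is out. In the crop the dipstick's tip is at (165,203), the collar at (313,199) and the handle runs to (429,197). The screwdriver is on the left at (75,185), clear of it. The handle bar is at (288,354).

```bash
python3 - <<'E'
from h import *
k=600/180
g=lambda x,y,z:atz("t2",270+(x+.5)/k-.5,150+(y+.5)/k-.5,z)
t,c,e=g(165,203,.106),g(313,199.5,.106),g(430,197.5,.106)
print(t,c,e,np.linalg.norm(t-c),np.linalg.norm(c-e),"bar",g(288,354,.147),"front corners",g(35,290,.161),g(550,302,.161))
d=(t-e)/np.linalg.norm(t-e); print("d",d,np.arctan2(-d[0],d[1]))
h=c-.048*d; print("handle",h)
plan([*h[:2],.2],frame([0,0,-1],[d[1],-d[0],0]))
E
```

```text
[ 0.508  -0.1422  0.106 ] [ 0.5121 -0.2616  0.106 ] [ 0.5147 -0.356   0.106 ] 0.11938206004153915 0.0944425856035487 bar [ 0.3929 -0.2302  0.147 ] front corners [ 0.4406 -0.0345  0.161 ] [ 0.4356 -0.4261  0.161 ]
d [-0.0312  0.9995  0.    ] 0.03120192569494198
handle [ 0.5136 -0.3095  0.106 ]
t 5.17 tcp [0.3842 0.0039 0.4583] grasp [0.3873 0.0013 0.3033] w 0.06 F [ 0.0045 -0.9952  0.2099] j [-0.2116 -0.2727  1.8958 -0.0122  1.4953 -0.1882]
turn [-0.0201 -0.0537  0.0168] |shift before(tool) cm [30.8682 11.1088 13.4225] |after turn [31.7308 10.3263 11.9557] n 8.500224780369896 0.4299622528570317
```

Lengths check out: 119 mm against 119, and 94 mm against 98. The drawer's travel comes out near .165, so I'll measure it to subpixel before going on.

```bash
python3 - <<'E'
from h import *
a=cv2.cvtColor(np.load("pics/t0.npz")["im"],6).astype(float);b=cv2.cvtColor(np.load("pics/t2.npz")["im"],6).astype(float)
pa=a[183:198,340:372].mean(1); pb=b[248:262,340:372].mean(1); print(pa.round(),pb.round())
def c(p,v0):
    w=np.clip(p-125,0,None); return (w*(np.arange(len(p))+v0)).sum()/w.sum()
va,vb=c(pa,183),c(pb,248); print(va,vb,atz("t0",356,va,.147)-atz("t2",356,vb,.147))
E
```

```text
[ 82. 108. 118. 118. 118. 115. 132. 176. 188. 154. 105.  73.  75.  80.
 104.] [127. 115.  82.  82.  81. 107. 151. 185. 191. 153. 125. 133. 133. 133.]
190.7592438720399 255.99228091418192 [ 0.1674 -0.001   0.    ]
```

The travel is about .167 and it hit a hard stop (28 N against 2 N of drag), so the drawer is out. Going above the dipstick handle.

>>> drive_tool --series '[[[3, 0, 1.2], [-0.02, -0.05, 0.017]], [[3.6, 0.8, 1.3], [0, 0, 0]], [[3.6, 1, 1.3], [0, 0, 0]], [[3.6, 1, 1.3], [0, 0, 0]], [[3.6, 1, 1.3], [0, 0, 0]], [[3.6, 1, 1.3], [0, 0, 0]], [[3.6, 1, 1.3], [0, 0, 0]], [[3.0, 1, 1.2], [0, 0, 0]]]'

```text
clock: 5.83
eef_pos: [0.4976, -0.2758, 0.3999]
tcp_rot: [0.514, -0.51, 0.483, -0.492]
wrist_force: [-0.5, 0.5, 0.3]
width: 0.0595
```

>>> drive_tool --series '[[[2, 1, 0.7], [0, 0, 0]], [[1, 0.5, 0.4], [0, 0, 0]], [[0, 0, 0], [0, 0, 0]], [[0, 0, 0], [0, 0, 0]]]'

```text
clock: 6.17
eef_pos: [0.5089, -0.3184, 0.3826]
tcp_rot: [0.51, -0.509, 0.487, -0.495]
wrist_force: [0.8, 0.1, -0.2]
width: 0.0598
```

```bash
python3 - <<'E'
from h import *
plan([.5136,-.3095,.117],frame([0,0,-1],[1,.031,0]))
E
```

```text
t 6.17 tcp [ 0.5089 -0.3184  0.3826] grasp [ 0.5103 -0.3195  0.2276] w 0.0598 F [ 0.8339  0.0647 -0.206 ] j [-0.7032  0.2742  1.5052  0.0005  1.3509 -0.7408]
turn [-0.0087  0.0064  0.0073] |shift before(tool) cm [-0.9525 11.0587  0.4043] |after turn [-0.8752 11.0614  0.4943] n 2.6635503790969914 0.06936479604314028
```

>>> drive_tool --series '[[[-0.8, 1, 0.4], [-0.008, 0.006, 0.007]], [[0, 2.5, 0], [0, 0, 0]], [[0, 2.5, 0], [0, 0, 0]], [[0, 1.5, 0], [0, 0, 0]], [[0, 0.5, 0], [0, 0, 0]], [[0, 0, 0], [0, 0, 0]]]'

```text
clock: 6.67
eef_pos: [0.5126, -0.3044, 0.304]
tcp_rot: [0.509, -0.507, 0.491, -0.493]
wrist_force: [-0.2, 0.0, -0.1]
width: 0.0598
```

```bash
python3 - <<'E'
from h import *
plan([.5136,-.3095,.117],frame([0,0,-1],[1,.031,0]))
E
```

```text
t 6.67 tcp [ 0.5126 -0.3044  0.304 ] grasp [ 0.5132 -0.3045  0.149 ] w 0.0598 F [-0.1744  0.019  -0.139 ] j [-0.6814  0.3474  1.5831  0.0021  1.2078 -0.7149]
turn [-0.0038  0.0018  0.0007] |shift before(tool) cm [0.5114 3.2031 0.0665] |after turn [0.5136 3.2025 0.0797] n 0.7780253918731327 0.030682750809778784
```

>>> drive_tool --series '[[[0.4, 1, 0], [-0.004, 0.002, 0]], [[0, 1.1, 0], [0, 0, 0]], [[0, 0.6, 0], [0, 0, 0]], [[0, 0.2, 0], [0, 0, 0]], [[0, 0, 0], [0, 0, 0]]]'

```text
clock: 7.08
eef_pos: [0.514, -0.3071, 0.2761]
tcp_rot: [-0.508, 0.508, -0.49, 0.493]
wrist_force: [0.5, 0.3, 1.0]
width: 0.0594
```

```bash
python3 - <<'E'
from h import *
plan([.5136,-.3095,.117],frame([0,0,-1],[1,.031,0]))
E
```

```text
t 7.08 tcp [ 0.514  -0.3071  0.2761] grasp [ 0.5146 -0.3077  0.1211] w 0.0594 F [0.4892 0.2508 0.9598] j [-0.6829  0.3859  1.5953 -0.0007  1.1555 -0.7156]
turn [-0.0034  0.002   0.0037] |shift before(tool) cm [ 0.236   0.4078 -0.0506] |after turn [ 0.2376  0.4071 -0.0488] n 0.11364182510591388 0.029815718483050375
```

>>> drive_tool --series '[[[0.2, 0.4, 0], [0, 0, 0]], [[0, 0.1, 0], [0, 0, 0]], [[0, 0, 0], [0, 0, 0]]]'

```text
clock: 7.33
eef_pos: [0.5145, -0.3099, 0.2715]
tcp_rot: [-0.508, 0.508, -0.489, 0.494]
wrist_force: [-0.2, 0.1, -0.5]
width: 0.0597
```

>>> drive_tool --series '[[[0, 0, 0], [0, 0, 0]], [[0, 0, 0], [0, 0, 0]], [[0, 0, 0], [0, 0, 0]], [[0, 0, 0], [0, 0, 0]], [[0, 0, 0], [0, 0, 0]]]' --claw 1 --force 60

```text
clock: 7.75
eef_pos: [0.5149, -0.3105, 0.2728]
tcp_rot: [0.508, -0.508, 0.489, -0.495]
wrist_force: [-0.6, -1.0, -0.5]
width: 0.0205
```

>>> drive_tool --series '[[[0, -1, 0], [0, 0, 0]], [[0, -2, 0], [0, 0, 0]], [[0, -3, 0], [0, 0, 0]], [[0, -3.5, 0], [0, 0, 0]], [[0, -3.5, 0], [0, 0, 0]], [[0, -3.5, 0], [0, 0, 0]], [[0, -2, 0], [0, 0, 0]], [[0, 0, 0], [0, 0, 0]]]'

```text
clock: 8.42
eef_pos: [0.5122, -0.308, 0.4646]
tcp_rot: [-0.508, 0.508, -0.493, 0.491]
wrist_force: [0.9, -0.6, -0.6]
width: 0.0209
```

```bash
python3 - <<'E'
from h import *
y=.262; gx=np.array([np.cos(y),np.sin(y),0]); gy=np.array([-np.sin(y),np.cos(y),0])
plan([.62,.2,.33],frame([0,0,-1],gy))
snap("scene","s3");snap("top","t3")
E
```

```text
t 8.42 tcp [ 0.5122 -0.308   0.4646] grasp [ 0.5119 -0.3079  0.3096] w 0.0209 F [ 0.8508 -0.5529 -0.6128] j [-0.686   0.2163  1.4064 -0.0007  1.5208 -0.7182]
turn [ 0.0007 -1.8006 -0.0023] |shift before(tool) cm [-50.4281  -2.0256  12.4099] |after turn [23.5723 -2.0417 46.2739] n 12.463329820085447 14.404515795990141
```

The dipstick is held (width .021). Next I'll swing it level to the gearmotor side, turning as it goes.

>>> drive_tool --series '[[[-3.37, 0, 0.56], [0, -0.12, 0]], [[-3.28, 0, 0.96], [0, -0.12, 0]], [[-3.14, 0, 1.35], [0, -0.12, 0]], [[-2.96, 0, 1.71], [0, -0.12, 0]], [[-2.73, 0, 2.05], [0, -0.12, 0]], [[-2.47, 0, 2.37], [0, -0.12, 0]], [[-2.17, 0, 2.65], [0, -0.12, 0]], [[-1.83, 0, 2.89], [0, -0.12, 0]]]'

```text
clock: 9.18
eef_pos: [0.5392, -0.0311, 0.4358]
tcp_rot: [0.682, -0.678, 0.21, -0.175]
wrist_force: [0.8, -0.5, -2.4]
width: 0.0206
```

>>> drive_tool --series '[[[-1.48, 0, 3.08], [0, -0.12, 0]], [[-1.1, 0, 3.24], [0, -0.12, 0]], [[-0.7, 0, 3.35], [0, -0.12, 0]], [[-0.29, 0, 3.41], [0, -0.12, 0]], [[0.12, 0, 3.42], [0, -0.12, 0]], [[0.5, 0, 3], [0, -0.12, 0]], [[0.5, 0, 2], [0, -0.1, 0]], [[0, 0, 0], [0, 0, 0]]]'

```text
clock: 9.85
eef_pos: [0.5504, 0.2073, 0.4098]
tcp_rot: [0.709, -0.686, -0.079, 0.142]
wrist_force: [0.7, -0.1, -0.7]
width: 0.0211
```

```bash
cat >> h.py <<'E'
yg=.262; gx=np.array([np.cos(yg),np.sin(yg),0]); gy=np.array([-np.sin(yg),np.cos(yg),0]); up=np.array([0,0,1.])
M=np.array([.5285,.2365,.1525]); c40,s40=np.cos(np.radians(40)),np.sin(np.radians(40))
tz=c40*gx+s40*up; RT=np.column_stack([tz,s40*gx-c40*up,gy])
COL=np.array([-.0494,.167,0.]) # collar in the tool frame
def planT(dist,Rt=RT,off=(0,0,0)):
    "collar wanted dist m out of the mouth"
    T=M+np.array(off)+tz*dist-Rt@COL; plan(T+.155*Rt[:,1],Rt)
E
python3 - <<'E'
from h import *
planT(.16)
E
```

```text
t 9.85 tcp [0.5504 0.2073 0.4098] grasp [0.5359 0.2102 0.2556] w 0.0211 F [ 0.7027 -0.079  -0.6545] j [ 0.2039  0.2552  1.4728  0.0375  1.5019 -1.6858]
turn [-0.0616  0.035  -0.7827] |shift before(tool) cm [ 4.0665 -0.7105  3.2096] |after turn [3.3552 2.1388 3.3928] n 1.253969598327578 6.261396684206924
```

>>> drive_tool --series '[[[2, -1, 1.6], [0, 0, 0]], [[2, -1, 1.5], [0, 0, 0]], [[0, 0, 0], [-0.01, 0.006, -0.12]], [[0, 0, 0], [-0.01, 0.006, -0.12]], [[0, 0, 0], [-0.01, 0.006, -0.12]], [[0, 0, 0], [-0.01, 0.006, -0.12]], [[0, 0, 0], [-0.01, 0.006, -0.12]], [[0, 0, 0], [0, 0, 0]]]'

```text
clock: 10.52
eef_pos: [0.5758, 0.2472, 0.3935]
tcp_rot: [0.704, -0.658, -0.257, -0.077]
wrist_force: [-0.8, -0.5, -2.3]
width: 0.0212
```

```bash
python3 - <<'E'
from h import *
planT(.16)
E
```

```text
t 10.52 tcp [0.5758 0.2472 0.3935] grasp [0.645  0.2661 0.2561] w 0.0212 F [-0.8308 -0.4979 -2.2863] j [ 0.2676  0.2014  1.6061 -0.0003  0.8529 -1.5655]
turn [-0.0023 -0.0004 -0.2169] |shift before(tool) cm [ 1.4089 -1.6949  0.1965] |after turn [ 1.7408 -1.3524  0.1922] n 0.5306402812916626 1.7353612697846166
```

>>> drive_tool --series '[[[1, -1.2, 0.2], [0, 0, -0.07]], [[0.6, -0.6, 0], [0, 0, -0.06]], [[0, 0, 0], [0, 0, -0.05]], [[0, 0, 0], [0, 0, 0]], [[0, 0, 0], [0, 0, 0]]]'

```text
clock: 10.93
eef_pos: [0.5767, 0.2461, 0.4034]
tcp_rot: [0.696, -0.639, -0.302, -0.13]
wrist_force: [-0.6, -0.4, -1.7]
width: 0.0205
```

```bash
python3 - <<'E'
from h import *
planT(.16)
snap("scene","s4");snap("top","t4")
A=cv2.resize(np.load("pics/s4.npz")["im"][90:240,280:430],(600,600),interpolation=cv2.INTER_CUBIC)
B=cv2.resize(np.load("pics/t4.npz")["im"][135:235,150:200],(200,400),interpolation=cv2.INTER_CUBIC)
O=np.zeros((600,800,3),np.uint8);O[:,:600]=A;O[:400,600:]=B
cv2.imwrite("pics/m4.png",O)
s,p,Rt=st(); col=p+Rt@COL; tip=p+Rt@(COL-[.119,0,0]); end=p+Rt@(COL+[.090,0,0])
for f,u0,v0 in(("s4",280,90),("t4",150,135)):
    print(f,[(4*(proj(f,x)[0]-[u0,v0]+.5)-.5).round(1) for x in(tip,col,end,M,M-.05*tz)])
E
```

```text
t 10.93 tcp [0.5767 0.2461 0.4034] grasp [0.6645 0.2694 0.2778] w 0.0205 F [-0.6175 -0.3926 -1.7401] j [ 0.2663  0.1672  1.6485 -0.006   0.6999 -1.5572]
turn [ 0.0015 -0.0054 -0.0722] |shift before(tool) cm [ 1.0063 -0.7103  0.324 ] |after turn [ 1.0566 -0.6353  0.3195] n 0.3054245832783108 0.5772337547141411
s4 [array([304.1, 418.9]), array([316. , 425.8]), array([328.3, 432.9]), array([304.6, 432.6]), array([299.1, 435.8])]
t4 [array([ 94.2, 246.9]), array([32. , 83.9]), array([-21. , -55.1]), array([100. , 265.2]), array([123.6, 322.7])]
```

View pics/m4.png

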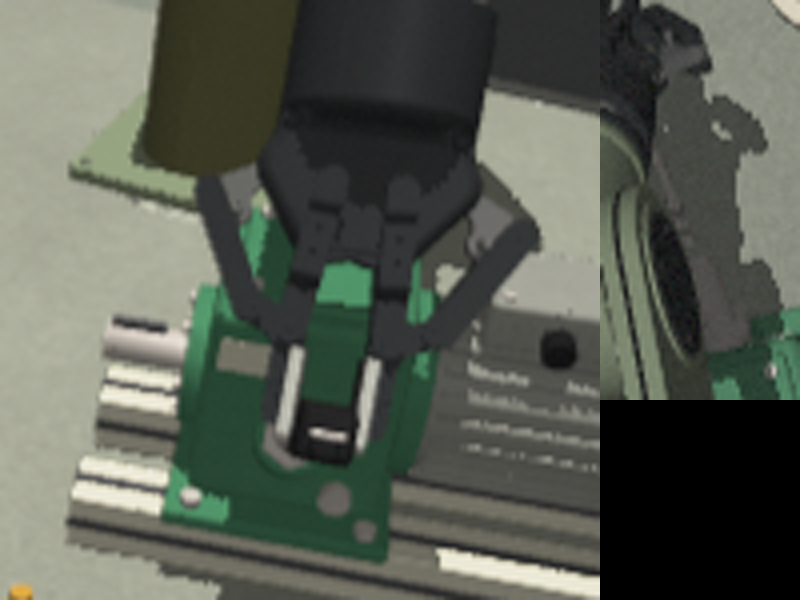

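Seen along the tube axis, the handle's end is at crop (327,435), against (328,433) predicted, so the grip offset holds. The tip is hidden behind the handle. I'll check it in the earlier lift pictures (s3/t3).

```bash
python3 - <<'E'
from h import *
p=np.array([.5122,-.308,.4646]);A=q2R(np.array([-.508,.508,-.493,.491]));A=R.from_matrix(A).as_matrix()
O=np.zeros((600,800,3),np.uint8)
pts=[p+A@(COL-[.119,0,0]),p+A@COL,p+A@(COL+[.09,0,0])]
for f,x0,s in(("s3",0,5),("t3",400,5)):
    q=[proj(f,x)[0] for x in pts]; u0,v0=np.int32(np.mean(q[:2],0))-[40,60]
    O[:,x0:x0+400]=cv2.resize(np.load(f"pics/{f}.npz")["im"][v0:v0+120,u0:u0+80],(400,600),interpolation=cv2.INTER_CUBIC)
    print(f,u0,v0,[(5*(x-[u0,v0]+.5)-.5+[x0,0]).round(1) for x in q])
cv2.imwrite("pics/m3.png",O)
E
```

```text
s3 149 23 [array([307.8, 331.3]), array([101.9, 282.4]), array([-40.4, 248.6])]
t3 319 150 [array([467.5, 306.2]), array([737.9, 300.4]), array([942.1, 296. ])]
```

View pics/m3.png

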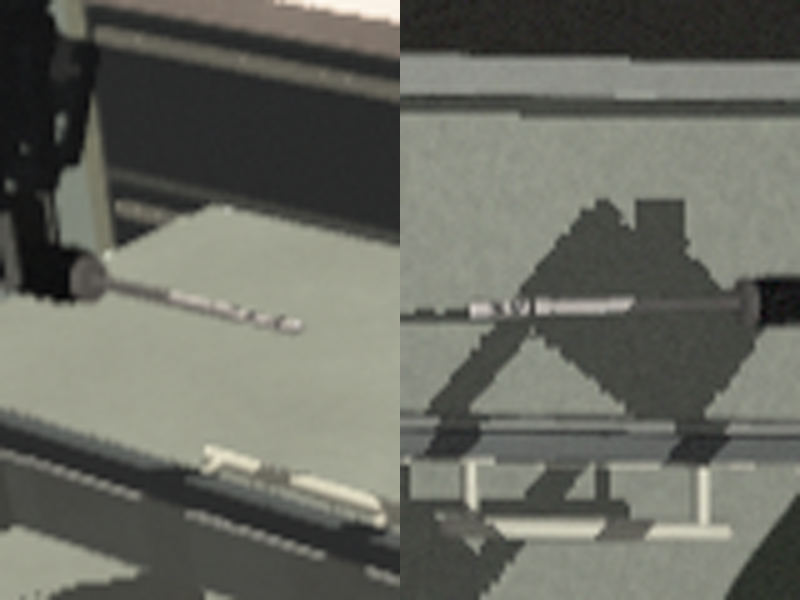

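The tip shows at (303,326) in the left panel and (469,311) in the right; the collar's face is at about (105,277) and (738,301). Triangulating against prediction:

```bash
python3 - <<'E'
from h import *
p=np.array([.5122,-.308,.4646]);A=q2R(np.array([-.508,.508,-.493,.491]))
g=lambda f,x,y,x0,u0,v0:(f,u0+(x-x0+.5)/5-.5,v0+(y+.5)/5-.5)
for n,a,b in(("tip",(303,326),(469,311)),("col",(104,278),(738,301))):
    X=tri(g("s3",*a,0,149,23),g("t3",*b,400,319,150)); print(n,X,"tool",A.T@(X-p))
planT(.145)
E
```

```text
tip [ 0.5052 -0.141   0.2994] tool [-0.1668  0.1655 -0.0013]
col [ 0.5098 -0.2574  0.3   ] tool [-0.0504  0.1647 -0.0004]
t 11.03 tcp [0.5768 0.2463 0.4033] grasp [0.6647 0.2696 0.2777] w 0.0205 F [-0.4856 -0.1981  0.0275] j [ 0.2665  0.1676  1.6484 -0.006   0.699  -1.5572]
turn [ 0.0014 -0.0052 -0.0715] |shift before(tool) cm [-0.4983 -0.6197  0.3049] |after turn [-0.4512 -0.6532  0.3083] n 0.20423779379869142 0.5717859889390816
```

All within 2 mm of the model; I'll set the collar's tool y to .1655. Finishing the alignment.

>>> drive_tool --series '[[[-0.2, -0.4, 0.2], [0, -0.004, -0.05]], [[0, 0, 0], [0, 0, -0.015]], [[0, 0, 0], [0, 0, 0]], [[0, 0, 0], [0, 0, 0]]]'

```text
clock: 11.37
eef_pos: [0.573, 0.2465, 0.4031]
tcp_rot: [0.691, -0.63, -0.321, -0.149]
wrist_force: [0.2, 0.6, -0.4]
width: 0.0203
```

```bash
sed -i 's/^COL=.*/COL=np.array([-.0500,.1655,-.0007])/' h.py; python3 - <<'E'
from h import *
planT(.135)
E
```

```text
t 11.37 tcp [0.573  0.2465 0.4031] grasp [0.6677 0.2716 0.283 ] w 0.0203 F [ 0.2108  0.5625 -0.3672] j [ 0.2693  0.1521  1.6775 -0.0117  0.6279 -1.5534]
turn [ 0.0023 -0.0022 -0.014 ] |shift before(tool) cm [-1.1038 -0.267   0.25  ] |after turn [-1.0994 -0.2818  0.2531] n 0.27884424089511595 0.11195039857498595
```

>>> drive_tool --series '[[[-0.5, -0.2, 0.2], [0.002, -0.002, -0.012]], [[-0.4, 0, 0], [0, 0, 0]], [[0, 0, 0], [0, 0, 0]], [[0, 0, 0], [0, 0, 0]]]'

```text
clock: 11.7
eef_pos: [0.564, 0.2463, 0.3981]
tcp_rot: [0.691, -0.628, -0.325, -0.152]
wrist_force: [0.2, -0.0, -0.4]
width: 0.0206
```

```bash
python3 - <<'E'
from h import *
planT(.125)
E
```

```text
t 11.7 tcp [0.564  0.2463 0.3981] grasp [0.6598 0.2719 0.2789] w 0.0206 F [ 0.2048 -0.014  -0.4211] j [ 0.2728  0.1384  1.7061 -0.0126  0.6033 -1.5518]
turn [ 0.0002 -0.0003 -0.0042] |shift before(tool) cm [-1.1097 -0.1022  0.0478] |after turn [-1.1092 -0.1069  0.0482] n 0.26748788448440763 0.03397428627215883
```

Aligned to within 1 mm. Starting the insertion slowly.

>>> drive_tool --series '[[[-0.6, -0.1, 0.05], [0, 0, -0.004]], [[-0.6, 0, 0], [0, 0, 0]], [[-0.6, 0, 0], [0, 0, 0]], [[-0.6, 0, 0], [0, 0, 0]], [[0, 0, 0], [0, 0, 0]]]'

```text
clock: 12.12
eef_pos: [0.5433, 0.2413, 0.3818]
tcp_rot: [0.69, -0.627, -0.326, -0.153]
wrist_force: [-0.1, -0.2, -1.7]
width: 0.0207
```

```bash
python3 - <<'E'
from h import *
planT(.0)
s=manip.get_state();print(s["moment"])
snap("scene","s5");snap("top","t5")
O=np.zeros((600,800,3),np.uint8)
O[:,:400]=cv2.resize(np.load("pics/s5.npz")["im"][150:240,320:380],(400,600),interpolation=cv2.INTER_CUBIC)
O[:,400:]=cv2.resize(np.load("pics/t5.npz")["im"][150:225,150:200],(400,600),interpolation=cv2.INTER_CUBIC)
cv2.imwrite("pics/m5.png",O)
E
```

```text
t 12.12 tcp [0.5433 0.2413 0.3818] grasp [0.6394 0.2671 0.2629] w 0.0207 F [-0.1013 -0.1986 -1.7368] j [ 0.2745  0.1117  1.773  -0.0154  0.5599 -1.5478]
turn [ 0.0002 -0.0003 -0.001 ] |shift before(tool) cm [-10.9301   0.0225  -0.0175] |after turn [-10.9301   0.0112  -0.0142] n 2.621139437267005 0.008273207146641854
[-0.0812  0.3535 -0.0322]
```

View pics/m5.png

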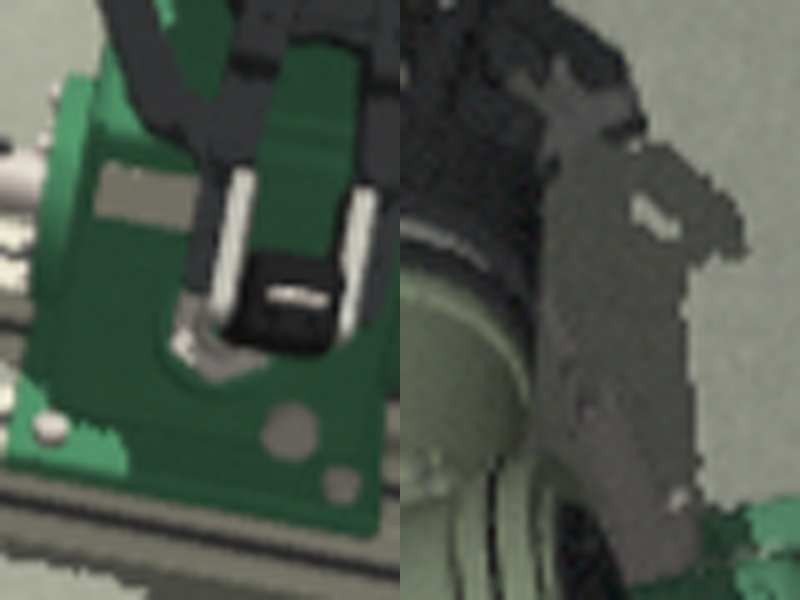

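The handle's end is at left crop (285,300), in line with the tube seat; the top view is shaded and the tip is hidden. The force is near nil with the tip about 1 cm inside, so I'll go on gently.

>>> drive_tool --series '[[[-0.8, 0, 0], [0, 0, 0]], [[-0.8, 0, 0], [0, 0, 0]], [[-0.8, 0, 0], [0, 0, 0]], [[-0.6, 0, 0], [0, 0, 0]], [[0, 0, 0], [0, 0, 0]]]'

```text
clock: 12.63
eef_pos: [0.5204, 0.2351, 0.3624]
tcp_rot: [0.69, -0.627, -0.327, -0.154]
wrist_force: [-0.2, 0.4, -2.4]
width: 0.0207
```

```bash
python3 - <<'E'
from h import *
planT(.0)
s=manip.get_state();print(s["moment"])
E
```

```text
t 12.63 tcp [0.5204 0.2351 0.3624] grasp [0.617  0.2609 0.244 ] w 0.0207 F [-0.1546  0.4138 -2.3819] j [ 0.2749  0.0849  1.8473 -0.0178  0.5082 -1.545 ]
turn [ 0.0003 -0.0004  0.0032] |shift before(tool) cm [-7.862   0.0352 -0.0053] |after turn [-7.8619  0.0601 -0.0021] n 1.8853954555015908 0.025299118428708363
[-0.0665  0.4372 -0.0004]
```

>>> drive_tool --series '[[[-0.8, 0.05, 0], [0, 0, 0.003]], [[-0.8, 0, 0], [0, 0, 0]], [[-0.8, 0, 0], [0, 0, 0]], [[-0.6, 0, 0], [0, 0, 0]], [[0, 0, 0], [0, 0, 0]]]'

```text
clock: 13.05
eef_pos: [0.4957, 0.2285, 0.3401]
tcp_rot: [0.69, -0.627, -0.326, -0.153]
wrist_force: [-0.2, -0.4, -1.4]
width: 0.0207
```

```bash
python3 - <<'E'
from h import *
planT(.0)
s=manip.get_state();print(s["moment"])
E
```

```text
t 13.05 tcp [0.4957 0.2285 0.3401] grasp [0.5918 0.2542 0.2213] w 0.0207 F [-0.2286 -0.3784 -1.4331] j [ 0.2757  0.0621  1.9233 -0.0205  0.4594 -1.5415]
turn [ 0.0003 -0.0004 -0.0012] |shift before(tool) cm [-4.4698 -0.0007 -0.006 ] |after turn [-4.4698 -0.0058 -0.004 ] n 1.0718856274972532 0.009224696618306306
[-0.0932  0.4579  0.047 ]
```

Free running. Continuing to about 1.5 cm left.

>>> drive_tool --series '[[[-0.8, 0, 0], [0, 0, 0]], [[-0.8, 0, 0], [0, 0, 0]], [[-0.6, 0, 0], [0, 0, 0]], [[-0.4, 0, 0], [0, 0, 0]], [[0, 0, 0], [0, 0, 0]]]'

```text
clock: 13.47
eef_pos: [0.4742, 0.2227, 0.3216]
tcp_rot: [0.69, -0.627, -0.326, -0.153]
wrist_force: [-0.2, -0.8, -1.2]
width: 0.0206
```

```bash
python3 - <<'E'
from h import *
planT(.0)
s=manip.get_state();print(s["moment"])
E
```

```text
t 13.47 tcp [0.4742 0.2227 0.3216] grasp [0.5703 0.2485 0.2028] w 0.0206 F [-0.1596 -0.8477 -1.1849] j [ 0.2765  0.0433  1.988  -0.0238  0.4131 -1.5375]
turn [ 0.0003 -0.0004 -0.0008] |shift before(tool) cm [-1.5792  0.0073 -0.0072] |after turn [-1.5792  0.0059 -0.0066] n 0.37871272438142883 0.006648429269462731
[-0.0733  0.3904  0.0198]
```

>>> drive_tool --series '[[[-0.4, 0, 0], [0, 0, 0]], [[-0.4, 0, 0], [0, 0, 0]], [[-0.2, 0, 0], [0, 0, 0]], [[-0.1, 0, 0], [0, 0, 0]], [[0, 0, 0], [0, 0, 0]]]'

```text
clock: 13.88
eef_pos: [0.4656, 0.2204, 0.3144]
tcp_rot: [0.69, -0.627, -0.327, -0.153]
wrist_force: [-0.1, 0.4, -1.2]
width: 0.0204
```

```bash
python3 - <<'E'
from h import *
planT(.0)
E
```

```text
t 13.88 tcp [0.4656 0.2204 0.3144] grasp [0.5619 0.2462 0.1957] w 0.0204 F [-0.0668  0.391  -1.1707] j [ 0.2767  0.0361  2.014  -0.0255  0.3927 -1.5354]
turn [ 0.0003 -0.0005  0.0008] |shift before(tool) cm [-0.4287  0.0231 -0.005 ] |after turn [-0.4287  0.0235 -0.0048] n 0.10296924245990739 0.006611468074187071
```

>>> drive_tool --series '[[[-0.15, 0, 0], [0, 0, 0]], [[-0.15, 0, 0], [0, 0, 0]], [[-0.1, 0, 0], [0, 0, 0]]]'

```text
clock: 14.13
eef_pos: [0.463, 0.2197, 0.3123]
tcp_rot: [0.69, -0.627, -0.327, -0.154]
wrist_force: [0.0, -0.5, -1.3]
width: 0.0205
```

>>> drive_tool --series '[[[-0.1, 0, 0], [0, 0, 0]], [[-0.1, 0, 0], [0, 0, 0]]]'

```text
clock: 14.3
eef_pos: [0.4616, 0.2193, 0.3111]
tcp_rot: [0.69, -0.627, -0.327, -0.154]
wrist_force: [0.3, -0.1, -1.4]
width: 0.0206
```

```bash
python3 - <<'E'
from h import *
planT(.0)
E
```

```text
t 14.3 tcp [0.4616 0.2193 0.3111] grasp [0.5582 0.2452 0.1927] w 0.0206 F [ 0.2751 -0.0698 -1.3514] j [ 0.2768  0.0326  2.0263 -0.0266  0.3816 -1.5343]
turn [ 0.0003 -0.0005  0.0032] |shift before(tool) cm [ 0.0973  0.0416 -0.0015] |after turn [ 0.0974  0.0413 -0.0016] n 0.025370226918904438 0.025440308688510486
```

Past the nominal seat by 1 mm with no contact yet, so I'll creep until it touches.

>>> drive_tool --series '[[[-0.1, 0, 0], [0, 0, 0]], [[-0.1, 0, 0], [0, 0, 0]]]'

```text
clock: 14.47
eef_pos: [0.46, 0.2189, 0.3098]
tcp_rot: [0.69, -0.627, -0.327, -0.154]
wrist_force: [-0.3, 0.1, -0.5]
width: 0.0206
```

>>> drive_tool --series '[[[-0.1, 0, 0], [0, 0, 0]], [[-0.1, 0, 0], [0, 0, 0]]]'

```text
clock: 14.63
eef_pos: [0.459, 0.2186, 0.3092]
tcp_rot: [0.69, -0.626, -0.328, -0.155]
wrist_force: [1.7, 1.0, -1.3]
width: 0.0205
```

```bash
python3 - <<'E'
from h import *
planT(.0)
snap("scene","s6");snap("top","t6")
O=np.zeros((600,800,3),np.uint8)
O[:,:400]=cv2.resize(np.load("pics/s6.npz")["im"][150:240,320:380],(400,600),interpolation=cv2.INTER_CUBIC)
O[:,400:]=cv2.resize(np.load("pics/t6.npz")["im"][150:225,150:200],(400,600),interpolation=cv2.INTER_CUBIC)
cv2.imwrite("pics/m6.png",O)
E
```

```text
t 14.63 tcp [0.459  0.2186 0.3092] grasp [0.556  0.2446 0.1911] w 0.0205 F [ 1.74    1.0211 -1.2639] j [ 0.2769  0.03    2.0347 -0.0273  0.3724 -1.5334]
turn [ 0.0003 -0.0007  0.0066] |shift before(tool) cm [0.4228 0.0666 0.001 ] |after turn [0.4232 0.0639 0.0007] n 0.10264315505553305 0.05256338308898174
```

>>> drive_tool --series '[[[-0.12, 0, 0], [0, 0, 0]], [[-0.12, 0, 0], [0, 0, 0]]]'

```text
clock: 14.9
eef_pos: [0.4583, 0.2184, 0.309]
tcp_rot: [0.69, -0.625, -0.33, -0.157]
wrist_force: [3.2, 1.2, -0.4]
width: 0.0203
```

>>> drive_tool --series '[[[-0.15, 0, 0], [0, 0, 0]], [[-0.15, 0, 0], [0, 0, 0]]]'

```text
clock: 15.07
eef_pos: [0.4574, 0.2181, 0.3086]
tcp_rot: [0.689, -0.624, -0.331, -0.159]
wrist_force: [4.5, 2.3, -0.1]
width: 0.0204
```

```bash
python3 - <<'E'
from h import *
planT(.0)
E
```

```text
t 15.07 tcp [0.4574 0.2181 0.3086] grasp [0.5555 0.2444 0.1916] w 0.0204 F [ 4.4823  2.34   -0.0611] j [ 0.2768  0.0266  2.0422 -0.0281  0.3579 -1.5322]
turn [ 0.0001 -0.0011  0.017 ] |shift before(tool) cm [0.5921 0.1395 0.0066] |after turn [0.5944 0.1294 0.006 ] n 0.1458811840222174 0.13589988666554542
```

Contact: about 5 N along the tube, and the grasp point has stopped advancing. I'll look before holding it there.

```bash
python3 - <<'E'
from h import *
snap("scene","s7")
cv2.imwrite("pics/m7.png",cv2.resize(np.load("pics/s7.npz")["im"][150:240,300:420],(800,600),interpolation=cv2.INTER_CUBIC))
k=800/120
f=lambda x:(k*(proj("s7",x)[0]-[300,150]+.5)-.5).round(1)
print("seated: handle end",f(M+.090*tz),"eye",f(M+.104*tz),"collar",f(M+.006*tz),"mouth",f(M)); print("5 mm proud end",f(M+.095*tz),"top edge of end",f(M+.09*tz-.011*RT[:,1]),f(M+.09*tz+.011*RT[:,1]))
planT(0)
E
```

```text
seated: handle end [394.6 309.6] eye [398.2 307.5] collar [375.9 320.6] mouth [374.7 321.3]
5 mm proud end [395.9 308.9] top edge of end [401.6 270.3] [387.7 349. ]
t 15.12 tcp [0.4573 0.2181 0.3086] grasp [0.5555 0.2444 0.1916] w 0.0212 F [ 4.9708  2.0177 -0.0986] j [ 0.2768  0.0264  2.0423 -0.0282  0.3576 -1.5322]
turn [ 0.0001 -0.001   0.0173] |shift before(tool) cm [0.5939 0.1429 0.005 ] |after turn [0.5962 0.1327 0.0044] n 0.14648406336916706 0.13820302668753642
```

View pics/m7.png

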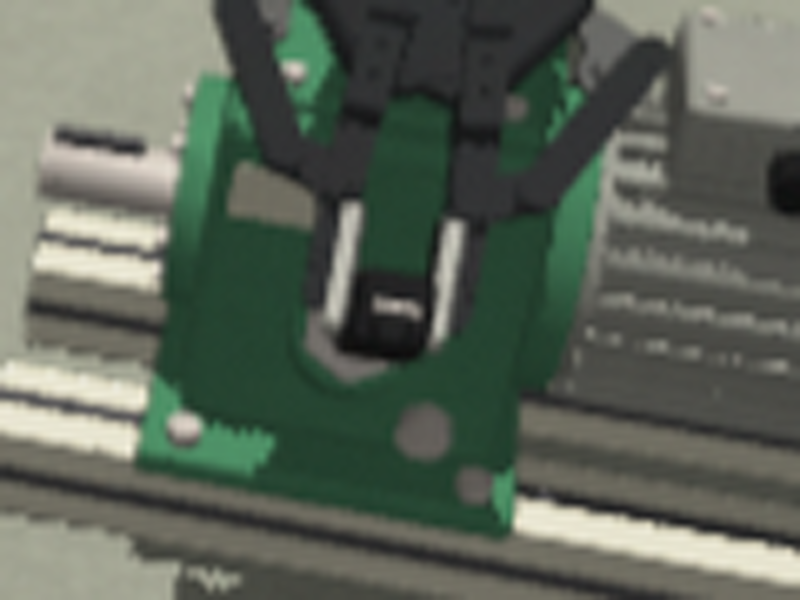

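The eye is at (396,306), against (398,307) predicted when seated, and the handle end's edges match. I'll press lightly for a few rows to make sure it's home.

>>> drive_tool --series '[[[-0.2, 0, 0], [0, 0, 0.008]], [[-0.25, 0, 0], [0, 0, 0.008]], [[-0.25, 0, 0], [0, 0, 0.004]], [[-0.25, 0, 0], [0, 0, 0.004]], [[-0.2, 0, 0], [0, 0, 0.004]]]'

```text
clock: 15.53
eef_pos: [0.4559, 0.2175, 0.3097]
tcp_rot: [0.689, -0.624, -0.332, -0.16]
wrist_force: [5.3, 1.6, -1.1]
width: 0.0203
```

```bash
python3 - <<'E'
from h import *
planT(.0)
E
```

```text
t 15.53 tcp [0.4559 0.2175 0.3097] grasp [0.5543 0.2439 0.1929] w 0.0203 F [ 5.2622  1.6273 -1.0679] j [ 0.2763  0.0209  2.046  -0.0264  0.3569 -1.5334]
turn [-0.0002 -0.0018  0.0199] |shift before(tool) cm [0.6433 0.3289 0.0251] |after turn [0.6498 0.3161 0.024 ] n 0.17337124032989068 0.15884713293187364
```

>>> drive_tool --series '[[[0, 0.25, 0], [0, 0, 0.02]], [[-0.1, 0.1, 0], [0, 0, 0.005]], [[-0.25, 0.05, 0], [0, 0, 0]], [[-0.25, 0.05, 0], [0, 0, 0]], [[-0.25, 0.05, 0], [0, 0, 0]]]'

```text
clock: 15.95
eef_pos: [0.4575, 0.2179, 0.3083]
tcp_rot: [0.689, -0.624, -0.332, -0.16]
wrist_force: [1.5, 1.1, 5.9]
width: 0.0209
```

```bash
python3 - <<'E'
from h import *
planT(.0); print(RT.T@manip.get_state()["wrist_force"])
E
```

```text
t 15.95 tcp [0.4575 0.2179 0.3083] grasp [0.5557 0.2443 0.1913] w 0.0209 F [1.5359 1.1405 5.9127] j [ 0.2761  0.0271  2.0425 -0.0256  0.3564 -1.5344]
turn [-0.0003 -0.0017  0.0176] |shift before(tool) cm [0.606  0.1114 0.0283] |after turn [0.6079 0.1007 0.0273] n 0.14791801019956563 0.14081690601845284
[ 5.1634 -3.3859  0.7037]
```

The collar is seated with about 6 N along the axis, steady for over a second. Drawing it out along the tube.

>>> drive_tool --series '[[[0.6, 0, 0], [0, 0, 0.01]], [[1, 0, 0], [0, 0, 0.005]], [[1, 0, 0], [0, 0, 0]], [[1, 0, 0], [0, 0, 0]], [[0, 0, 0], [0, 0, 0]]]'

```text
clock: 16.37
eef_pos: [0.4819, 0.2245, 0.3271]
tcp_rot: [0.692, -0.63, -0.321, -0.147]
wrist_force: [0.7, 0.2, 0.2]
width: 0.0204
```

```bash
python3 - <<'E'
from h import *
planT(.17); print(RT.T@manip.get_state()["wrist_force"])
E
```

```text
t 16.37 tcp [0.4819 0.2245 0.3271] grasp [0.5761 0.2498 0.2066] w 0.0204 F [0.6978 0.24   0.2154] j [ 0.2753  0.0529  1.9608 -0.0187  0.4476 -1.5423]
turn [-0.0003 -0.0013 -0.0177] |shift before(tool) cm [14.4565 -0.3407  0.0402] |after turn [14.4603 -0.0848  0.0207] n 3.4677699103874975 0.1415913585982203
[0.7024 0.3082 0.0511]
```

>>> drive_tool --series '[[[1.2, 0, 0], [0, 0, -0.01]], [[1.5, 0, 0], [0, 0, -0.005]], [[1.5, 0, 0], [0, 0, 0]], [[1.5, 0, 0], [0, 0, 0]]]'

```text
clock: 16.7
eef_pos: [0.5226, 0.2356, 0.3574]
tcp_rot: [0.692, -0.63, -0.32, -0.146]
wrist_force: [-0.0, 0.3, -0.3]
width: 0.0205
```

```bash
python3 - <<'E'
from h import *
planT(.17); print(RT.T@manip.get_state()["wrist_force"])
E
```

```text
t 16.7 tcp [0.5226 0.2356 0.3574] grasp [0.6164 0.2608 0.2366] w 0.0205 F [-0.0047  0.2606 -0.2517] j [ 0.2744  0.0988  1.8387 -0.0147  0.5272 -1.5475]
turn [-0.0003 -0.001  -0.0212] |shift before(tool) cm [ 9.2751 -0.6682  0.0171] |after turn [ 9.2872 -0.4719  0.008 ] n 2.2300184654131683 0.16920684181435577
[-0.1135  0.2333  0.253 ]
```

>>> drive_tool --series '[[[1.2, -0.2, 0], [0, 0, -0.012]], [[1.5, -0.2, 0], [0, 0, -0.008]], [[1.5, 0, 0], [0, 0, 0]], [[1.5, 0, 0], [0, 0, 0]], [[1.5, 0, 0], [0, 0, 0]], [[1.2, 0, 0], [0, 0, 0]], [[0, 0, 0], [0, 0, 0]], [[0, 0, 0], [0, 0, 0]]]'

```text
clock: 17.37
eef_pos: [0.5865, 0.2526, 0.4143]
tcp_rot: [0.691, -0.628, -0.324, -0.151]
wrist_force: [0.4, 0.5, -2.0]
width: 0.0209
```

```bash
python3 - <<'E'
from h import *
planT(.17); print(RT.T@manip.get_state()["wrist_force"])
snap("scene","s8");snap("top","t8")
A=np.load("pics/s8.npz")["im"][60:240,280:460]
B=np.load("pics/t8.npz")["im"][120:240,140:180]
O=np.zeros((600,800,3),np.uint8);O[:,:600]=cv2.resize(A,(600,600),interpolation=cv2.INTER_CUBIC);O[:,600:]=cv2.resize(B,(200,600),interpolation=cv2.INTER_CUBIC)
cv2.imwrite("pics/m8.png",O)
E
```

```text
t 17.37 tcp [0.5865 0.2526 0.4143] grasp [0.6819 0.2782 0.2948] w 0.0209 F [ 0.3676  0.4536 -1.9801] j [ 0.2728  0.1715  1.6322 -0.0111  0.647  -1.5527]
turn [-0.0002 -0.0009 -0.0071] |shift before(tool) cm [ 0.555  -0.3715  0.0168] |after turn [ 0.5576 -0.3675  0.0163] n 0.1601989105651965 0.05716758363624398
[-0.9108  1.8205  0.3429]
```

The tip is about 40 mm clear of the mouth. Lifting, then turning level.

>>> drive_tool --series '[[[2, -2.2, 0], [0, 0, 0]], [[2, -2.2, 0], [0, 0, 0]], [[0, 0, 0], [0, 0, 0.1]], [[0, 0, 0], [0, 0, 0.11]], [[0, 0, 0], [0, 0, 0.11]], [[0, 0, 0], [0, 0, 0.11]], [[0, 0, 0], [0, 0, 0.11]], [[0, 0, 0], [0, 0, 0]]]'

```text
clock: 18.13
eef_pos: [0.5818, 0.2521, 0.4664]
tcp_rot: [0.705, -0.695, -0.13, 0.055]
wrist_force: [-0.1, 0.7, -1.8]
width: 0.0206
```

```bash
python3 - <<'E'
from h import *
s,p,A=st(); plan([p[0],p[1],.315],frame([0,0,-1],A[:,2]*[1,1,0])); print("collar",p+A@COL,"tip",p+A@(COL-[.119,0,0]))
E
```

```text
t 18.13 tcp [0.5818 0.2521 0.4664] grasp [0.5979 0.2565 0.3123] w 0.0206 F [-0.0786  0.6768 -1.7752] j [ 0.2726  0.2611  1.3499 -0.0006  1.423  -1.5608]
turn [-0.0005 -0.      0.1076] |shift before(tool) cm [ 0.0385 -0.3565  0.0002] |after turn [ 0.     -0.3586  0.    ] n 0.08599242453313509 0.8611549933149282
collar [0.5511 0.2432 0.2965] tip [0.4369 0.2125 0.2837]
```

>>> drive_tool --series '[[[0, 0, 0], [0, 0, 0.07]], [[0, 0, 0], [0, 0, 0.03]], [[0, 0, 0], [0, 0, 0]], [[0, 0, 0], [0, 0, 0]], [[0, 0, 0], [0, 0, 0]], [[0, 0, 0], [0, 0, 0]]]'

```text
clock: 18.63
eef_pos: [0.5802, 0.2521, 0.4619]
tcp_rot: [0.702, -0.7, -0.097, 0.088]
wrist_force: [-0.8, -0.5, -1.2]
width: 0.0209
```

```bash
python3 - <<'E'
from h import *
s,p,A=st(); plan([p[0],p[1],.315],frame([0,0,-1],A[:,2]*[1,1,0])); C=p+A@COL;T=p+A@(COL-[.119,0,0]);E=p+A@(COL+[.09,0,0]);print("collar",C,"tip",T)
snap("scene","s9");snap("top","t9")
A1=np.load("pics/s9.npz")["im"][50:230,250:430]
B=np.load("pics/t9.npz")["im"][140:260,140:180]
O=np.zeros((600,800,3),np.uint8);O[:,:600]=cv2.resize(A1,(600,600),interpolation=cv2.INTER_CUBIC);O[:,600:]=cv2.resize(B,(200,600),interpolation=cv2.INTER_CUBIC)
cv2.imwrite("pics/m9.png",O)
k=600/180;print([(k*(proj("s9",x)[0]-[250,50]+.5)-.5).round(1) for x in(T,C,E)])
print([(5*(proj("t9",x)[0]-[140,140]+.5)-.5+[600,0]).round(1) for x in(T,C,E)])
a,b=[cv2.cvtColor(np.load(f"pics/{f}.npz")["im"],6).astype(float) for f in("t2","t9")]
print("bar rows",a[252:260,340:372].mean(1).round(),b[252:260,340:372].mean(1).round())
E
```

```text
t 18.63 tcp [0.5802 0.2521 0.4619] grasp [0.5821 0.2527 0.3069] w 0.0209 F [-0.8203 -0.502  -1.2009] j [ 0.2732  0.2887  1.3228  0.0002  1.5174 -1.561 ]
turn [-0.0003 -0.      0.0126] |shift before(tool) cm [ 0.0102 -0.8092  0.0003] |after turn [ 0.     -0.8092  0.    ] n 0.19405899593229695 0.10109164886349666
collar [0.5341 0.239  0.2958] tip [0.4192 0.208  0.2943]
[array([406.7, 206.1]), array([400.3, 297. ]), array([394.2, 383.9])]
[array([767.7, 547.7]), array([702.9, 284.4]), array([654.4,  87.5])]
bar rows [ 81. 107. 151. 185. 191. 153. 125. 133.] [ 86. 114. 160. 197. 202. 162. 132. 141.]
```

View pics/m9.png

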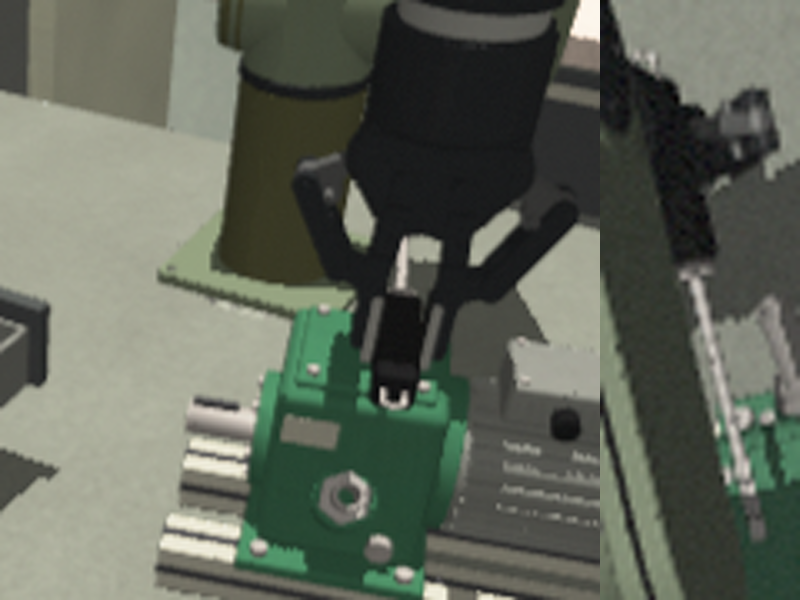

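In the top view the tip is at (757,535) and the collar at (695,270). Both are shifted alike, about 5 mm along the axis, and the yaw matches. In the scene view the gripper hides the tip, so the pitch can't be checked. I'll turn the tool about the vertical so that the camera sees the dipstick from the side.

>>> drive_tool --series '[[[0, 0, 0], [0, 0.1, 0.012]], [[0, 0, 0], [0, 0.12, 0]], [[0, 0, 0], [0, 0.12, 0]], [[0, 0, 0], [0, 0.12, 0]], [[0, 0, 0], [0, 0.12, 0]], [[0, 0, 0], [0, 0.12, 0]], [[0, 0, 0], [0, 0.12, 0]], [[0, 0, 0], [0, 0.1, 0]]]'

```text
clock: 19.4
eef_pos: [0.5794, 0.252, 0.4637]
tcp_rot: [0.667, -0.663, 0.239, -0.243]
wrist_force: [-0.8, 0.3, -1.4]
width: 0.0209
```

>>> drive_tool --series '[[[0, 0, 0], [0, 0, 0]], [[0, 0, 0], [0, 0, 0]], [[0, 0, 0], [0, 0, 0]]]'

```text
clock: 19.65
eef_pos: [0.5792, 0.252, 0.4642]
tcp_rot: [0.667, -0.663, 0.237, -0.243]
wrist_force: [-0.3, 0.2, -0.8]
width: 0.021
```

```bash
python3 - <<'E'
from h import *
s,p,A=st(); plan([p[0],p[1],.315],frame([0,0,-1],A[:,2]*[1,1,0])); C=p+A@COL;T=p+A@(COL-[.119,0,0]);E=p+A@(COL+[.09,0,0]);print("collar",C,"tip",T)
snap("scene","s10");snap("top","t10")
O=np.zeros((600,800,3),np.uint8)
for f,x0 in(("s10",0),("t10",400)):
    q=np.array([proj(f,x)[0] for x in(T,C,E)]); w=100; h=150; u0,v0=np.int32(q[:2].mean(0))-[w//2,h//2]; u0=min(max(u0,0),512-w);v0=min(max(v0,0),384-h)
    O[:,x0:x0+400]=cv2.resize(np.load(f"pics/{f}.npz")["im"][v0:v0+h,u0:u0+w],(400,600),interpolation=cv2.INTER_CUBIC)
    print(f,u0,v0,(4*(q-[u0,v0]+.5)-.5+[x0,0]).round(1).tolist())
cv2.imwrite("pics/m10.png",O)
E
```

```text
t 19.65 tcp [0.5792 0.252  0.4642] grasp [0.5807 0.2524 0.3092] w 0.021 F [-0.2816  0.1554 -0.8382] j [ 0.2733  0.2863  1.3211  0.0005  1.5242 -0.6051]
turn [-0.0085 -0.      0.0052] |shift before(tool) cm [ 0.003  -0.5772  0.0049] |after turn [ 0.     -0.5772  0.    ] n 0.1384215038649155 0.06773661322078146
collar [0.5419 0.2839 0.2985] tip [0.4503 0.3598 0.2978]
s10 371 65 [[310.5, 283.3], [92.8, 325.8], [-86.6, 360.8]]
t10 71 138 [[531.7, 386.4], [675.6, 220.2], [783.3, 95.9]]
```

View pics/m10.png

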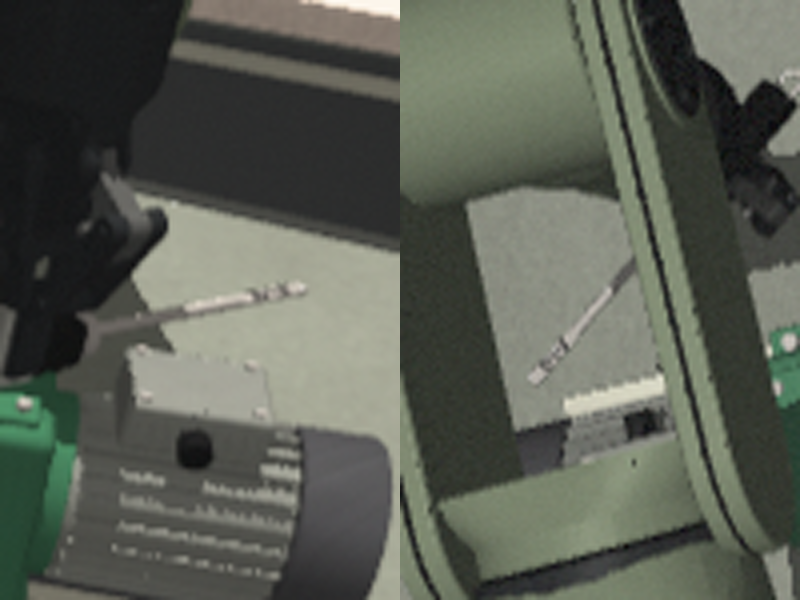

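From the side, the tip is at (306,286) against (310,283) predicted and the collar at (88,325) against (93,326). The dipstick is level to about 0.02 rad with its marks up, and clear of everything. One last check of the bystanders and stillness, then I hand in.

```bash
python3 - <<'E'
from h import *
a,b=[np.load(f"pics/{f}.npz")["im"] for f in("s0","s10")]
for n,(u,v) in(("plug",(285,242)),("tape",(271,307))):
    h=12 if n=="plug" else 32
    r=cv2.matchTemplate(b[v-h-8:v+h+8,u-h-8:u+h+8],a[v-h:v+h,u-h:u+h],cv2.TM_CCOEFF_NORMED); _,m,_,l=cv2.minMaxLoc(r); print(n,"shift px",l[0]-8,l[1]-8,round(m,3))
s=manip.get_state();print(s["clock"],s["qvel"],s["width"])
print(manip.job_done())
E
```

```text
plug shift px 0 0 1.0
tape shift px 0 0 0.998
19.75 [-0.0012  0.0031 -0.001  -0.0001 -0.0003  0.0082] 0.020988556165011992
the job is handed in; nothing more can be done
None
```

I did every step of the task and handed it in at 19.8 s of the 69 s allowed. The hand-in returned no verdict.

- **Drawer:** I pulled it out until it hit a hard stop (28 N against about 2 N of drag). The pictures put its travel at about 0.167 m. The handle bar was still in the same place near the end.
- **Insertion:** I gripped the dipstick by its handle and slid it down the tube without resistance until the collar met the mouth. I then held it there for about a second at 5–6 N.
- **At the end:** It was drawn right out and held level in the gripper (width 21 mm), marks up, with the collar about 0.298 m above the bench. A side view showed it level to about 0.02 rad, and the joints were still.
- **Bystanders:** The plug and the tape roll showed no shift in the pictures. I did not check the screwdriver again at the end, but the arm never went near it.

**One disagreement:** By my own estimate, contact came 3–6 mm deeper than the nominal seat. I put this down to a few mm of measuring error and a slip in the grip. The last top view showed the dipstick about 5 mm off the model along its axis. I could not see the collar on the mouth directly; that it was seated rests on the force, the depth reached and the handle's position in the picture.

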